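# Draw the telescoping lamp out over the open manifold port

## Robot

A 6-joint arm with a two-finger parallel gripper is mounted at the origin on the work surface. World frame = base frame: x ahead of the robot, y to its left, z up, the work surface at z = 0. Lengths are in m, angles in degrees, forces in N, time in s.
With the tool pointing down it reaches from about 0.4 to 0.825 m from the base axis. Payload 7 kg.
Tool frame: the origin (TCP) lies at the very end of the fingers, on their centre line; the grasp point (between the pads) lies 19 mm behind it (ctrl.grip_point_offset is the distance from the TCP to the grasp point, in m); x points along the fingers, z is the direction in which the jaws open and shut, and the axes are right-handed (so a half turn about x gives the same grasp; the last joint's range is limited). The gripper opens to 88 mm and grips with 3 to 60 N. Pads are 19 mm wide; open, the fingers measure 130 mm over their backs; the gripper's body (78 mm by 193 mm) begins 47 mm behind the grasp point.
Start: joints at [-52.535, 20.546, 0.682, 0, -70.136, -16.507], TCP at [0.241, -0.63, 0.227] pointing down, gripper open.
Joint ranges: [-176.03, 176.03], [-82.01, 121.73], [-58.28, 71.71], [-173.87, 95.51], [-174.79, -0.11], [-173.66, 173.66]. Speed limits (degrees/s): [136.94, 136.94, 172.46, 180, 180, 180].

## Interface

Orientations are given as [roll, pitch, yaw] about the fixed x, y, z axes, in that order (R = Rz(yaw) Ry(pitch) Rx(roll)).
In Python, from plant import get_obs, snapshot, calibration, close_job, ctrl gives the robot as it stands.
- The arm moves only by the tool move_arm, never from a script. Its argument "commands" is a list that holds one entry, the list of rows, each a list of 4 numbers: the shift along the tool's x, y, z in cm, then the turn about the tool's x in rad. In form: [[[dx, dy, dz, spin], ...]]. A call has 1 to 8 rows; each row shifts and turns the commanded pose from where the row before left it, along the tool's axes as they then stand; what a row does not reach is not made up. A row lasts 1/10 s, in which the tool goes at most 50 mm and 8.59 degrees, less where a joint would pass 70% of its speed; a pose out of reach is approached as far as the arm can. A call with a gripper value outside its range is refused whole. "jaw" is the finger opening in cm, from 0 to 8.76, set as the call begins (left out, the last holds). The fingers move at their own pace and stop on an object; the grip force is fixed at half the most. Time passes only in rows, so rows that do not move let the fingers close. It gives the time, the measured TCP pose, the force and the opening at its end, in the units of the state.
- get_obs(): the state, without advancing time (a new reading comes with each control period).
- snapshot(name): name is "side" or "top" or "wrist"; returns (picture, depth): 384x512x3 uint8, red, green, blue; 384x512 float32, m along the optical axis (not along the pixel's ray), 0 where there is no reading.
- calibration(name): a dict with "mtx" (3x3 intrinsics, pixels), "T" (4x4, takes a point from camera to world coordinates); the wrist camera has in their place "tool_from_camera" (4x4, takes a point from camera to tool coordinates, whose origin is the TCP and whose axes are the tool frame's). Camera axes: x right, y up, looking along -z (the intrinsics and any distortion apply to the point x, -y, -z); pixel columns grow to the right and rows downward; lengths in m; the calibration is good to about 2 mm. A picture is of the moment at which its call begins: read the wrist's pose just before it. calibration takes no time and is no camera call.
- close_job(): hands the job in, once; it reports no verdict.
The state is a dict: "clock": time; "joint_pos": joint angles; "qvel": joint speeds; "tau": joint torques, N m; "tool_pos": TCP position; "orientation": TCP orientation; "force": force on the tool from outside, world axes, zero at the start; "moment": the same for the moment, N m; "opening": finger opening in m.
Only numpy, scipy, OpenCV 4.12 (cv2) and the standard library are available. Lean on these libraries where they do the work, as an engineer would, in place of code of your own. Each camera call takes 0.05 s, during which the arm holds its last target. There are 200 camera calls.

## Task

Swing the lamp arm round, still pushed in, until it points straight over the one port of the intake manifold that is not stoppered. Then squeeze the release button on the side of the lamp's grip and draw the telescope straight out, past its first stop, all the way to its second stop, without knocking the things lying about. The arm springs back when let go, so finish while still gripping the lamp, holding it fully drawn out over that port.

Things in the scene. Friction and masses are not known exactly. Their poses are not given: they have to be found in the camera images.
- pivot (a point): Point on the vertical swivel axis of the lamp stand (round dark steel foot 140 mm across, steel post), at the height of the telescope's tube axis, 200 mm above the work surface. The stand does not move in a run. The telescoping arm runs level from here to the lamp.
- swivel (a joint): Swivel angle of the arm about the vertical axis through pivot (rad), growing anticlockwise seen from above; range -1.3 to 1.0. It stays where it is left (friction 0.25 N m). The arm always starts swung towards the robot, on the negative side of the open port.
- lamp: Lamp head at the arm's end: upright grey grip block 44 mm long (x), 32 wide (y), 70 tall (z); below it a shade 58 mm across, ending 80 mm below the origin. Origin: centre of the block, on the arm's midline, 172 mm from the swivel axis when pushed in, 15 mm above the tube axis. x points outward along the arm, y left, z up. Nothing stands above the block.
- button_face (a point): Middle of the release button's outer face: a black pad 28 mm long, 44 mm tall, on the block's +y side, standing 8 mm out, 24 mm from the arm's midline. Grip and button are 40 mm across, 34 mm when pressed.
- collar (a point): Centre of the front face of the black collar (40 mm wide, 36 mm tall) where the tubes leave the arm, 130 mm from the swivel axis, 42 mm behind the pushed-in lamp's centre. A steel catch beside it reaches 34 mm from the arm's midline on the +y side.
- button (a joint): Travel of the release button into the grip (m): 0 out, 0.006 fully in. Its spring takes 2.4 N to start and 6 N fully in. While the button is out, a catch holds the pushed-in telescope shut (1.5 mm play); squeezed more than 4 mm in (gripping the block across its y sides does it), the telescope is free.
- first (a joint): Travel of the thicker tube out of the arm (m): 0 pushed in, 0.060 at its end (the first stop). Springs back with 2 to 3 N, so it comes out before the thin one.
- second (a joint): Travel of the thinner tube, which carries the lamp, out of the thicker one (m): 0 pushed in, 0.070 at its end. Springs back with 7 to 9 N. Both tubes at their ends is the second stop, a hard stop: the lamp is then 130 mm farther out than when pushed in, 302 mm from the swivel axis.
- sleeve: Steel sleeve ring 48 mm outside, 36 mm bore, 8 mm high, round the open port; fixed to the manifold. It marks the only port without a stopper. Origin: centre of its underside, 90 mm above the work surface. It may be any of the four ports, 280 to 325 mm from the swivel axis.
- manifold: Aluminium intake manifold, fixed, on a black rubber mat 320 x 200 mm; its flat top flange (235 x 85 mm, 90 mm above the work surface) has four ports in a row, 52 mm apart along its x; the three others are closed by round black rubber stoppers 13 mm high. Origin: on the work surface, under the middle of the row of ports; z up.
- jug: White plastic jug, loose, 104 mm across, 185 mm high; bystander. Origin: centre of its underside.
- cap: White screw cap, loose, 42 mm across, 16 mm high; bystander. Origin: centre of its underside.
- wrench: Steel wrench lying flat, loose; bystander.
- brush: Brush lying flat, loose; bystander.
- bowl: White bowl, loose, 110 mm across, 45 mm high; bystander. Origin: centre of its underside.
- spraycan: Aluminium can, loose, 54 mm across, 150 mm high; bystander. Origin: centre of its underside.

How it is judged:
By the outcome, as a careful person would: the job done as asked, in the order asked, and still so for the second after the job is handed in, while the arm keeps its last pose, push and grip.
It also fails if it takes over 38 s, if anything falls off the work surface, if the arm or the gripper's body presses on something with over 40 N, if the wrist force passes 120 N, or if a joint passes its speed limit or range.

## Working session

There is one attempt and no reset: what is moved stays moved. The work goes in short steps, Python scripts to look and compute and a tool call to move; the robot and the scene stay as the last step left them, time stands still between calls to the robot, and variables do not carry over. Pictures are saved under pics/ and viewed, about 8 in all and at most 12, crops included, and the job is handed in when it is done.

Besides the shell and the picture viewer there is one more tool, called after "Request:" as a command line: name --argument value ..., lists and objects as JSON in quotes. move_arm: Moves the arm, as the interface text tells. Its arguments: {"type":"object","properties":{"commands":{"type":"array"},"jaw":{"type":"number"}},"required":["commands"]}

```bash
mkdir -p pics; cat > h.py <<'E'
import numpy as np, cv2
from plant import get_obs, snapshot, calibration, close_job, ctrl
def save(name,f):
    p,d=snapshot(name); cv2.imwrite('pics/'+f+'.png',p[:,:,::-1]); np.save('pics/'+f+'.npy',d); return p,d
def world(cal,u,v,d):
    K=cal['mtx']; x=(np.asarray(u)-K[0,2])/K[0,0]*d; y=(np.asarray(v)-K[1,2])/K[1,1]*d
    P=np.stack([x,-y,-d*np.ones_like(x),np.ones_like(x)],-1); return (P@cal['T'].T)[...,:3]
def cloud(cal,d):
    v,u=np.mgrid[:d.shape[0],:d.shape[1]]; return world(cal,u.astype(float),v.astype(float),d)
E
python3 - <<'E'
from h import *
for n in('top','side'):
    p,d=save(n,n+'0'); print(calibration(n))
print(get_obs())
a=cv2.imread('pics/top0.png');b=cv2.imread('pics/side0.png')
E
```

```text
{'mtx': array([[471.81209301,   0.        , 260.55494565],
       [  0.        , 471.81209301, 194.15508669],
       [  0.        ,   0.        ,   1.        ]]), 'T': array([[-0.00856986,  0.9981901 , -0.0595238 ,  0.4796687 ],
       [-0.99978219, -0.00742032,  0.01950655, -0.01200568],
       [ 0.01902956,  0.05967801,  0.99803628,  1.46093245],
       [ 0.        ,  0.        ,  0.        ,  1.        ]])}
{'mtx': array([[360.89751891,   0.        , 256.94500972],
       [  0.        , 360.89751891, 187.39398446],
       [  0.        ,   0.        ,   1.        ]]), 'T': array([[-0.91945071,  0.21728982, -0.32771257,  0.15247453],
       [-0.39295602, -0.53744808,  0.74614686,  0.92086128],
       [-0.01399838,  0.81482188,  0.57954236,  0.88671678],
       [ 0.        ,  0.        ,  0.        ,  1.        ]])}
{'clock': 0.1, 'joint_pos': array([-5.25332481e+01,  2.05877135e+01,  6.38152861e-01, -1.58776760e-02,
       -7.01349164e+01, -1.65082553e+01]), 'qvel': array([-0.1571134 , -0.035269  ,  0.15430494, -0.04399696, -0.1007325 ,
       -0.00448227]), 'tau': array([-3.33753916e-03, -5.84161198e+01,  2.93749988e+01,  7.01554656e+00,
        1.01499268e-02, -8.34064986e-05]), 'tool_pos': array([ 0.24126552, -0.62994388,  0.22571129]), 'orientation': array([  6.48905014,  89.91421391, 117.44214042]), 'force': array([-0.30443275,  0.43331848, -0.69288283]), 'moment': array([ 0.0053638 , -0.08887374,  0.03066361]), 'opening': 0.08716859298014305}
```

View pics/top0.png

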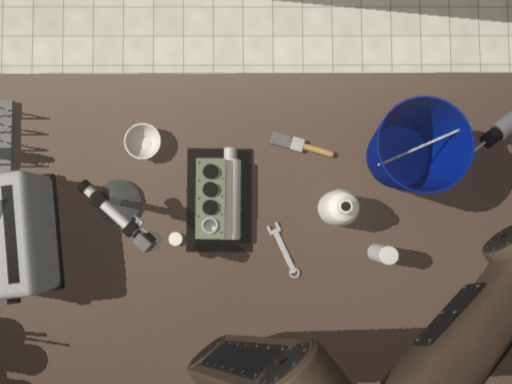

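View pics/side0.png

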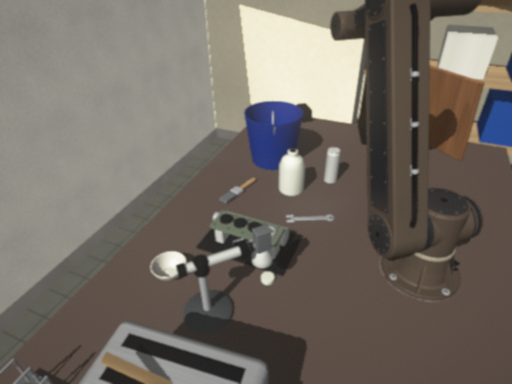

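The top view shows the lamp head at (143,241), the arm running back to a pivot near (115,205), and the steel sleeve at about (209,226), the manifold port nearest the robot. The cap is at (176,239). The side view agrees with this. Next I'll measure.

```bash
python3 - <<'E'
from h import *
c=calibration('top'); p=cv2.imread('pics/top0.png'); d=np.load('pics/top0.npy'); W=cloud(c,d)
def at(u,v): return np.round(W[v,u],3)
print('table',at(100,260),'flange',at(209,217),'sleeve',at(209,226),at(217,226),'stop',at(210,171),at(210,189),at(210,207))
print('bowl',at(142,141),'cap',at(176,239),'jug',at(345,207))
r=W[160:270,70:175]; z=r[...,2]
for a,b in((.24,.27),(.205,.235),(.17,.2),(.003,.02)):
    m=(z>a)&(z<b); q=r[m]
    if len(q): print(a,b,m.sum(),q.mean(0).round(3),q.min(0).round(3),q.max(0).round(3))
m=((z>.15)).astype(np.uint8); 
q=r[(z>.237)]; print('lamp top',q[:, :2].mean(0),cv2.minAreaRect((q[:,:2]*1000).astype(np.float32)))
q=r[(z>.15)&(z<.237)]; print('arm',cv2.minAreaRect((q[:,:2]*1000).astype(np.float32)))
# foot: dark circle at z~0
print(np.round(z[::6,::6]*1000).astype(int))
crop=cv2.resize(p[125:275,65:265],None,fx=4,fy=4,interpolation=cv2.INTER_CUBIC)
cv2.imwrite('pics/crop1.png',crop)
E
```

```text
table [ 0.369  0.452 -0.   ] flange [0.496 0.11  0.098] sleeve [0.47  0.113 0.075] [0.47  0.087 0.1  ] stop [0.628 0.106 0.108] [0.576 0.107 0.106] [0.525 0.107 0.104]
bowl [0.733 0.324 0.01 ] cap [0.431 0.219 0.013] jug [ 0.519 -0.266  0.186]
0.24 0.27 237 [0.431 0.266 0.249] [0.407 0.243 0.24 ] [0.455 0.293 0.256]
0.205 0.235 968 [0.511 0.353 0.214] [0.405 0.243 0.205] [0.596 0.449 0.235]
0.17 0.2 71 [0.495 0.317 0.191] [0.406 0.243 0.17 ] [0.583 0.417 0.199]
0.003 0.02 2819 [0.518 0.38  0.008] [0.34  0.224 0.003] [0.676 0.546 0.02 ]
lamp top [0.43870358 0.22292717] ((451.7057800292969, 139.54458618164062), (47.737857818603516, 308.1987609863281), 9.83381462097168)
arm ((503.06451416015625, 338.8681640625), (260.6705017089844, 55.94010925292969), 46.627044677734375)
[[   0    0    5    3    3   -4    1    1    6   -3    1   -2    0    0
  1461    5    7   -5]
 [   2    0    1   -4   -5    1    8    2    5    6   -1    4   -1    5
     0    3    1    1]
 [   3   -2    3    1    6   -4    0    1    6    3    3   -5    1    4
    -1   -3    4    4]
 [   2    4   -4    5   -3   -1    3
[... 784 characters left out ...]
9    6    1
     1   -8   -5    3]
 [   2    1    2   -1    1    1   -3 1461   -1  218  216  212    1  160
   158    2    3    0]
 [   2    0   -2    0    2   -1    1    1    7    1    1  250  250  238
   213  150   -2   20]
 [   1   -1   -1    2    1   -1    3    1    2   -2   -1  249  249  249
   214  145    6   16]
 [   1    8    1    0   -2   -1   -5 1461    0    3    2   -2  250  231
   159    5   -2    1]
 [   7    7   -1   -5    7    3   -6    1   -2    4   -1    1    3    0
     1    4    4   -1]
 [1461   -4    0    3    6    5   -4    1    7    2    3    2   -1    4
     2    1   -1    0]
 [  -4    1   -1    7   -2    0   -7   -1    5    5   -1    4   -1   -2
    -2    0    0    1]]
```

View pics/crop1.png

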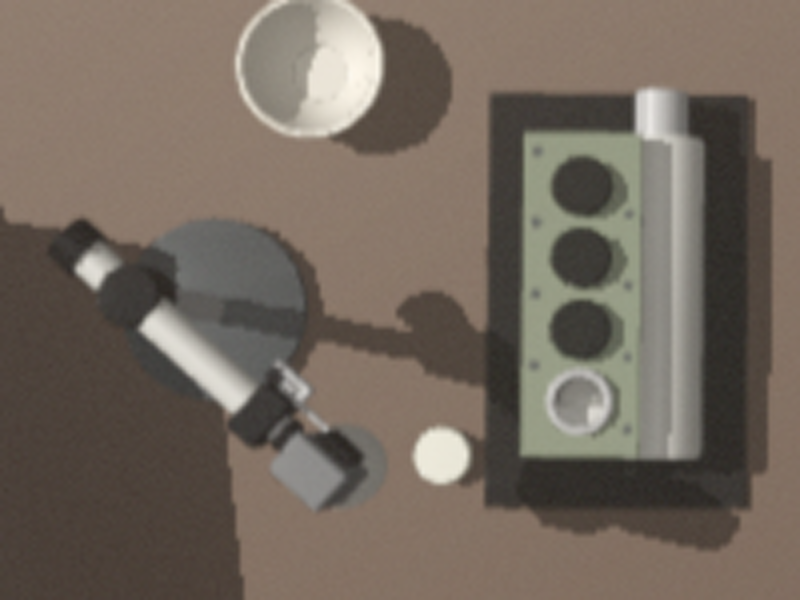

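The crop shows the pivot hub at crop (132,293), the lamp block top at (313,465), the sleeve at (579,401), and the button and catch on the port-facing side of the block. I'll cast rays onto the known heights.

```bash
cat >> h.py <<'E'
from scipy.spatial.transform import Rotation as Ro
def plane(c,u,v,z):
    o=c['T'][:3,3]; r=world(c,float(u),float(v),1.0)-o; return o+r*(z-o[2])/r[2]
def Rt(o): return Ro.from_euler('xyz',o['orientation'],degrees=True).as_matrix()
def to(target,jawyaw=None):
    o=get_obs(); R=Rt(o); d=R.T@(np.array(target)-o['tool_pos'])*100
    print('clock',o['clock'],'tcp',o['tool_pos'].round(4),'F',o['force'].round(1),'open',o['opening'].__round__(4),'q',o['joint_pos'].round(1)); print('tool x,y,z axes\n',R.T.round(3)); print('shift cm',d.round(2))
    if jawyaw is not None:
        cur=np.degrees(np.arctan2(R[1,2],R[0,2])); e=(jawyaw-cur+90)%180-90
        print('jaw yaw',cur.round(2),'turn deg about +world z',e.round(2),'(spin rad = %.4f)'%(-np.radians(e)))
E
python3 - <<'E'
from h import *
c=calibration('top'); f=lambda x,y,z:plane(c,65+(x+.5)/4-.5,125+(y+.5)/4-.5,z)
hub=f(132,293,.22); foot=f(222,307,.018); foot0=f(222,307,.005); lamp=f(313,465,.25); sl=f(579,401,.098)
print(hub,foot,foot0,lamp,sl)
for pv in(hub,foot):
    a=lamp-pv;b=sl-pv; print(np.hypot(*a[:2]),np.degrees(np.arctan2(a[1],a[0])),np.hypot(*b[:2]),np.degrees(np.arctan2(b[1],b[0])))
to(lamp-[0,0,.05],-45)
E
```

```text
[0.54709754 0.39025328 0.22      ] [0.54688741 0.38754846 0.018     ] [0.54749301 0.39114821 0.005     ] [0.43503208 0.26482321 0.25      ] [0.47350661 0.10939505 0.098     ]
0.16820038502532525 -131.77918329655193 0.2903394094475973 -104.68265776475786
0.16605149696291024 -132.34694294259072 0.2876700537565176 -104.7787203301819
clock 0.1 tcp [ 0.2413 -0.6299  0.2257] F [-0.3  0.4 -0.7] open 0.0872 q [-52.5  20.6   0.6  -0.  -70.1 -16.5]
tool x,y,z axes
 [[-0.001  0.001 -1.   ]
 [-0.934 -0.358  0.   ]
 [-0.358  0.934  0.001]]
shift cm [  2.68 -50.09  76.63]
jaw yaw 110.95 turn deg about +world z 24.05 (spin rad = -0.4197)
```

Request:
move_arm --commands '[[[-4, 0, 0, 0], [-4, 0, 0, 0], [-3, 0, 0, 0], [0, -3.5, 3.2, 0], [0, -3.5, 3.2, 0], [0, -3.5, 3.2, 0], [0, -3.5, 3.2, 0], [0, -3.5, 3.2, 0]]]' --jaw 8.7

```text
clock: 0.9
tool_pos: [0.3479, -0.4165, 0.3362]
orientation: [14.1, 90.0, 125.0]
force: [2.0, -0.9, 0.6]
opening: 0.0868
```

Request:
move_arm --commands '[[[0, -3.5, 3.2, 0], [0, -3.5, 3.2, 0], [0, -3.5, 3.2, 0], [0, -3.5, 3.2, 0], [0, -3.5, 3.2, 0], [0, 0, 0, -0.14], [0, 0, 0, -0.14], [0, 0, 0, -0.14]]]'

```text
clock: 1.7
tool_pos: [0.4539, -0.2055, 0.3362]
orientation: [24.3, 90.0, 159.7]
force: [0.8, 0.5, -0.2]
opening: 0.087
```

```bash
python3 - <<'E'
from h import *
to([.433,.263,.34],138)
E
```

```text
clock 1.7 tcp [ 0.4539 -0.2055  0.3362] F [ 0.8  0.5 -0.2] open 0.087 q [ -1.7   0.4 -10.3  -0.  -79.3 -42.8]
tool x,y,z axes
 [[-0.001  0.    -1.   ]
 [-0.702 -0.713  0.   ]
 [-0.713  0.702  0.001]]
shift cm [ -0.37 -31.92  34.36]
jaw yaw 135.44 turn deg about +world z 2.56 (spin rad = -0.0447)
```

Request:
move_arm --commands '[[[0, -3.2, 3.4, 0], [0, -3.2, 3.4, 0], [0, -3.2, 3.4, 0], [0, -3.2, 3.4, 0], [0, -3.2, 3.4, 0], [0, -3.2, 3.4, 0], [0, -3.2, 3.4, 0], [0, -3.2, 3.4, 0]]]'

```text
clock: 2.5
tool_pos: [0.4416, 0.1689, 0.3366]
orientation: [-72.6, 90.0, 62.4]
force: [1.5, 0.6, 0.8]
opening: 0.0871
```

Request:
move_arm --commands '[[[0, -3.2, 3.4, 0], [0, -3.0, 3.5, -0.045], [0, 0, 0, 0], [0, 0, 0, 0]]]'

```text
clock: 2.9
tool_pos: [0.4368, 0.2605, 0.3358]
orientation: [88.9, 89.9, -133.4]
force: [0.5, 0.7, 0.5]
opening: 0.0866
```

```bash
python3 - <<'E'
from h import *
to([.433,.263,.34],138)
p,d=save('wrist','w0'); print(calibration('wrist'))
E
```

```text
clock 2.9 tcp [0.4368 0.2605 0.3358] F [0.5 0.7 0.5] open 0.0866 q [ 53.    1.6  -9.2  -0.  -79.4 -95.2]
tool x,y,z axes
 [[-0.001 -0.001 -1.   ]
 [-0.673 -0.74   0.002]
 [-0.74   0.673  0.   ]]
shift cm [-0.42  0.07  0.45]
jaw yaw 137.71 turn deg about +world z 0.29 (spin rad = -0.0051)
{'mtx': array([[266.35265989,   0.        , 254.74100429],
       [  0.        , 266.35265989, 189.40217365],
       [  0.        ,   0.        ,   1.        ]]), 'tool_from_camera': array([[ 1.22829568e-03,  2.88381812e-01, -9.57514711e-01,
        -1.57657832e-01],
       [-3.65154804e-04,  9.57515499e-01,  2.88381581e-01,
         7.91440996e-02],
       [ 9.99999179e-01, -4.57675285e-06,  1.28141615e-03,
         2.34411052e-04],
       [ 0.00000000e+00,  0.00000000e+00,  0.00000000e+00,
         1.00000000e+00]])}
```

View pics/w0.png

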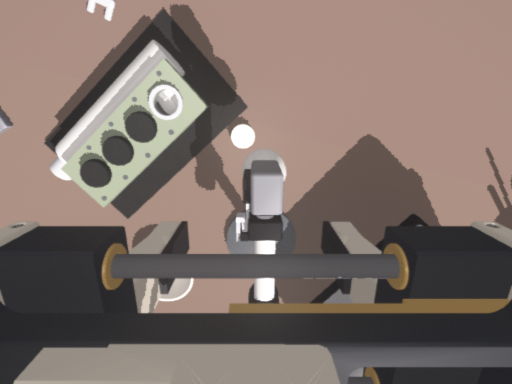

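The wrist view shows the grey block top at about (266,188), with the button on its left side and the arm running down column 264. The sleeve is at (166,101).

```bash
cat >> h.py <<'E'
def wcal(o):
    c=calibration('wrist'); T=np.eye(4); T[:3,:3]=Rt(o); T[:3,3]=o['tool_pos']; return {'mtx':c['mtx'],'T':T@c['tool_from_camera']}
E
python3 - <<'E'
from h import *
o=get_obs(); c=wcal(o); d=np.load('pics/w0.npy'); W=cloud(c,d); p=cv2.imread('pics/w0.png')
v,u=np.mgrid[:384,:512]
m=(W[...,2]>.24)&(W[...,2]<.26)&(u>235)&(u<300)&(v>140)&(v<225)
q=W[m]; print(m.sum(),q[:,2].mean(),cv2.minAreaRect((q[:,:2]*1000).astype(np.float32)), u[m].min(),u[m].max(),v[m].min(),v[m].max())
print('sleeve',plane(c,166,101.5,.098),'cap',plane(c,243,136,.016))
g=cv2.cvtColor(p,cv2.COLOR_BGR2GRAY); 
print(g[185,238:290]); print(g[155:220,266])
m2=(W[...,2]>.19)&(W[...,2]<.235)&(u>225)&(u<300)&(v>205)&(v<310); q=W[m2]
print('armline',cv2.fitLine(q[:,:2].astype(np.float32),cv2.DIST_HUBER,0,.01,.01).ravel())
R=Rt(o); t=(q-o['tool_pos'])@R
for a in range(-120,-20,6):
    s=t[(t[:,1]*1000>a)&(t[:,1]*1000<=a+6)]
    if len(s): print(a,(s[:,2].min()*1000).round(),(s[:,2].max()*1000).round(),(s[:,0].mean()).round(3))
E
```

```text
1431 0.2491269799282931 ((428.0715026855469, 266.23095703125), (43.2323112487793, 31.985843658447266), 47.110755920410156) 250 283 170 214
sleeve [0.46928091 0.1085534  0.098     ] cap [0.42962237 0.22010113 0.016     ]
[155 155 154 150 116  77  66  68  62  59  58  61  82 118 141 162 179 184
 184 184 186 185 185 186 187 186 188 187 188 189 189 188 189 189 189 191
 191 192 192 194 195 195 191 186 179 157 152 154 153 153 154 154]
[171 171 170 170 163 120 100  99  98  97  97  97  98  97  97  97  98 103
 115 133 156 174 187 188 187 188 188 189 188 187 188 188 189 189 189 189
 188 189 189 190 189 190 191 192 192 193 193 195 195 195 196 197 197 199
 200 199 200 200 202 188 117 150 154 143  81]
armline [0.6264774  0.77943957 0.49979138 0.3407952 ]
-90 -1.0 23.0 0.127
-84 -1.0 23.0 0.126
-78 -1.0 23.0 0.126
-72 -22.0 22.0 0.126
-66 -22.0 30.0 0.122
-60 -22.0 30.0 0.121
-54 -22.0 31.0 0.121
-48 -22.0 31.0 0.123
-42 -22.0 29.0 0.129
-36 -10.0 13.0 0.131
-30 -10.0 -8.0 0.132
```

Request:
move_arm --commands '[[[0, 0.45, 1.0, 0.01], [3, 0, 0, 0], [3, 0, 0, 0], [3, 0, 0, 0], [3, 0, 0, 0], [2, 0, 0, 0], [0, 0, 0, 0]]]'

```text
clock: 3.65
tool_pos: [0.4259, 0.2605, 0.1942]
orientation: [88.2, 89.7, -134.9]
force: [-0.5, -0.4, 0.6]
opening: 0.0868
```

```bash
python3 - <<'E'
from h import *
to([.426,.264,.196],137.1)
E
```

```text
clock 3.65 tcp [0.4259 0.2605 0.1942] F [-0.5 -0.4  0.6] open 0.0868 q [ 54.    5.5 -23.6  -0.  -61.2 -97.1]
tool x,y,z axes
 [[-0.003 -0.003 -1.   ]
 [-0.683 -0.73   0.005]
 [-0.73   0.683  0.   ]]
shift cm [-0.18 -0.26  0.23]
jaw yaw 136.9 turn deg about +world z 0.2 (spin rad = -0.0036)
```

Request:
move_arm --commands '[[[-0.2, -0.25, 0.2, 0], [0, 0, 0, 0], [0, 0, 0, 0], [0, 0, 0, 0], [0, 0, 0, 0], [0, 0, -0.6, 0], [0, 0, -0.5, 0], [0, 0, 0, 0]]]' --jaw 5.4

```text
clock: 4.45
tool_pos: [0.4356, 0.2583, 0.1985]
orientation: [105.8, 90.0, -117.2]
force: [0.0, -0.3, -0.7]
opening: 0.0538
```

Request:
move_arm --commands '[[[0, -0.08, -0.88, -0.05], [0, -0.08, -0.88, -0.05], [0, -0.08, -0.88, -0.05], [0, -0.08, -0.88, -0.05], [0, -0.08, -0.88, -0.05], [0, -0.08, -0.88, -0.05], [0, -0.08, -0.88, -0.05], [0, 0, 0, 0]]]'

```text
clock: 5.25
tool_pos: [0.4896, 0.2285, 0.1983]
orientation: [88.4, 90.0, -114.5]
force: [1.5, 0.8, -0.1]
opening: 0.0538
```

```bash
cat > m.py <<'E'
from h import *
import sys
f=sys.argv[1]; o=get_obs(); c=wcal(o); p,d=save('wrist',f); W=cloud(c,d); v,u=np.mgrid[:384,:512]
to([.47,.1,.196],165)
ct=calibration('top'); q,dt=save('top',f+'t'); Wt=cloud(ct,dt)
def rect(W,k):
    m=(W[...,2]>.238)&(W[...,2]<.262)&k; mm=cv2.morphologyEx(m.astype(np.uint8),cv2.MORPH_OPEN,np.ones((3,3)))
    n,l,s,ce=cv2.connectedComponentsWithStats(mm)
    for i in range(1,n):
        if s[i,4]>30: print(s[i],W[l==i].mean(0).round(4),cv2.minAreaRect((W[l==i][:,:2]*1000).astype(np.float32)))
rect(W,(v<240)); 
E
python3 m.py w1
```

```text
clock 5.3 tcp [0.4891 0.2284 0.1983] F [-0.4 -0.2 -0.1] open 0.0545 q [ 45.8   9.1 -18.8   0.  -62.2 -68.9]
tool x,y,z axes
 [[-0.    -0.    -1.   ]
 [-0.391 -0.92   0.001]
 [-0.92   0.391  0.   ]]
shift cm [ 0.24 12.57 -3.27]
jaw yaw 156.97 turn deg about +world z 8.03 (spin rad = -0.1402)
```

View pics/w1.png

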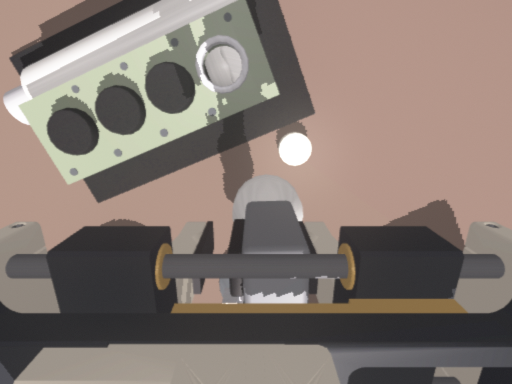

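The wrist view shows the block between the fingers (columns 244–305), touching the right-hand finger. The button is clear on the left, and the sleeve is at about (222,65).

Request:
move_arm --commands '[[[0, -0.08, -0.88, -0.05], [0, -0.08, -0.88, -0.05], [0, 0, 0, 0]]]'

```text
clock: 5.65
tool_pos: [0.506, 0.2238, 0.1984]
orientation: [81.1, 90.0, -116.1]
force: [0.6, -0.0, 0.3]
opening: 0.0541
```

```bash
python3 m.py w2; python3 - <<'E'
from h import *
a=cv2.imread('pics/w2.png')[0:240,120:380]; b=cv2.imread('pics/w2t.png')[150:270,65:245]
a=cv2.resize(a,None,fx=1.5,fy=1.5);b=cv2.resize(b,(400,266),interpolation=cv2.INTER_CUBIC)
z=np.zeros((360,800,3),np.uint8); z[:360,:390]=a; z[:266,400:800]=b
cv2.imwrite('pics/c2.png',z)
E
```

```text
clock 5.7 tcp [0.5058 0.2238 0.1985] F [-0.4 -0.6  0.3] open 0.0543 q [ 44.2  10.3 -17.2   0.  -62.5 -61.5]
tool x,y,z axes
 [[-0.    -0.    -1.   ]
 [-0.298 -0.955  0.   ]
 [-0.955  0.298  0.   ]]
shift cm [ 0.25 12.88 -0.27]
jaw yaw 162.68 turn deg about +world z 2.32 (spin rad = -0.0405)
```

View pics/c2.png

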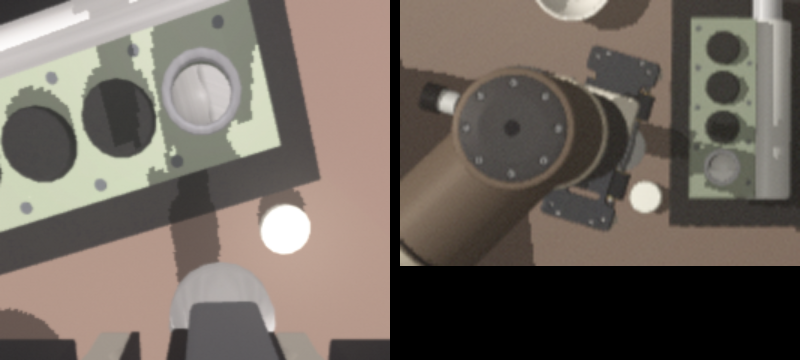

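Left crop: the sleeve ring is centred at (201,91), which is wrist pixel (254,60.5). The shade is centred near column 222, wrist column 268, so a few degrees of swing remain.

```bash
python3 - <<'E'
from h import *
o=get_obs(); c=wcal(o); R=Rt(o)
p=cv2.imread('pics/w2.png'); W=cloud(c,np.load('pics/w2.npy'))
s=plane(c,253.7,60.4,.098); print('sleeve',s)
# ring points by height band near sleeve
near=np.hypot(W[...,0]-s[0],W[...,1]-s[1])<.035
m=near&(W[...,2]>.0945)&(W[...,2]<.105); v,u=np.nonzero(m); print(len(u),'ellipse',cv2.fitEllipse(cv2.convexHull(np.stack([u,v],1).astype(np.float32))))
piv=np.array([.5455,.392]); lamp=o['tool_pos'][:2]+.011*R[:2,2]
for S in (s[:2],[.4693,.1086],[.4735,.1094]):
    b=np.degrees(np.arctan2(*(S-piv)[::-1])); print(b,np.hypot(*(S-piv)))
print('lamp',lamp,np.degrees(np.arctan2(*(lamp-piv)[::-1])),'tool axis',np.degrees(np.arctan2(R[1,1],R[0,1])))
t=R.T@(s-o['tool_pos']);print('sleeve in tool mm',t*1000,'pivot in tool',R.T@(np.r_[piv,.2]-o['tool_pos'])*1000)
m=(W[...,2]>.215)&(W[...,2]<.262); v,u=np.nonzero(m); k=(v<235)&(u>235)&(u<310); q=(W[v[k],u[k]]-o['tool_pos'])@R*1000
print('block pts y,z',q[:,1:].min(0),q[:,1:].max(0),k.sum())
E
```

```text
sleeve [0.4702337  0.10868895 0.098     ]
1216 ellipse ((247.58741760253906, 61.89889144897461), (58.941070556640625, 67.8449478149414), 66.95475006103516)
-104.87791254126142 0.29313847534870746
-105.04963561686168 0.29346550052774517
-104.2935581130474 0.2916277764548501
lamp [0.49506201 0.22704059] -107.00153483300316 tool axis -107.3260731832753
sleeve in tool mm [100.50503986 120.35265973  -0.55838258] pivot in tool [  -1.56001047 -172.49499394   11.97728527]
block pts y,z [  9.73714924 -10.44927026] [19.73649072 31.70676102] 876
```

Request:
move_arm --commands '[[[0, -0.03, -0.34, -0.02], [0, -0.03, -0.34, -0.019], [0, 0, 0, 0], [0, 0, 0.5, 0], [0, 0, 0.5, 0], [0, 0, 0, 0]]]'

```text
clock: 6.35
tool_pos: [0.5023, 0.2252, 0.1987]
orientation: [-108.2, 90.0, 56.9]
force: [0.3, -0.8, 0.5]
opening: 0.0539
```

Request:
move_arm --commands '[[[0, 0, 0, 0], [0, 0, 0, 0], [0, 0, 0, 0], [0, 0, 0, 0], [0, 0, 0, 0], [0, 0, 0, 0]]]' --jaw 2.0

```text
clock: 6.95
tool_pos: [0.5027, 0.2249, 0.1986]
orientation: [46.9, 90.0, -148.1]
force: [-3.5, -1.0, 3.1]
opening: 0.0335
```

```bash
python3 - <<'E'
from h import *
o=get_obs(); R=Rt(o); piv=np.array([.5455,.392]); g=o['tool_pos'][:2]
l=g+.001*R[:2,2]; print('lamp line',np.degrees(np.arctan2(*(l-piv)[::-1])),np.hypot(*(l-piv)),'tool axis',np.degrees(np.arctan2(R[1,1],R[0,1])))
to([.47,.1,.198],165.1)
print(o['moment'])
E
```

```text
lamp line -104.69523350803608 0.1724960145402009 tool axis -104.94090383441184
clock 6.95 tcp [0.5027 0.2249 0.1986] F [-3.5 -1.   3.1] open 0.0335 q [ 44.5  10.1 -17.5  -0.  -62.5 -59.4]
tool x,y,z axes
 [[-0.    -0.    -1.   ]
 [-0.258 -0.966  0.   ]
 [-0.966  0.258  0.   ]]
shift cm [ 0.07 12.91 -0.06]
jaw yaw 165.06 turn deg about +world z 0.04 (spin rad = -0.0007)
[-0.29560732  1.37700787  0.47411091]
```

The opening is 33.5 mm, so the button is pressed, and the bearing is −104.7 to −104.9°. Now I'll draw the telescope out.

Request:
move_arm --commands '[[[0, 0.5, 0, 0], [0, 1, 0, 0], [0, 1, 0, 0], [0, 1, 0, 0], [0, 1, 0, 0], [0, 0.5, 0, 0], [0, 0.5, 0, 0], [0, 0.5, 0, 0]]]'

```text
clock: 7.75
tool_pos: [0.4876, 0.1668, 0.1987]
orientation: [-128.7, 90.0, 36.3]
force: [1.2, 3.9, -0.3]
opening: 0.0339
```

Request:
move_arm --commands '[[[0, 0.8, 0, 0], [0, 1, 0, 0], [0, 1, 0, 0], [0, 1, 0, 0], [0, 1, 0, 0], [0, 0.8, 0, 0], [0, 0.4, 0, 0], [0, 0, 0, 0]]]'

```text
clock: 8.55
tool_pos: [0.4723, 0.1096, 0.1986]
orientation: [-105.9, 89.9, 59.1]
force: [2.4, 8.4, -1.8]
opening: 0.0341
```

```bash
python3 - <<'E'
from h import *
to(np.array([.5027,.2249,.1986])+.13*np.array([-.258,-.966,0]),165.1); o=get_obs(); print('F tool',Rt(o).T@o['force'])
E
```

```text
clock 8.55 tcp [0.4723 0.1096 0.1986] F [ 2.4  8.4 -1.8] open 0.0341 q [ 36.3   3.6 -25.   -0.1 -61.2 -51.3]
tool x,y,z axes
 [[ 0.001  0.002 -1.   ]
 [-0.259 -0.966 -0.002]
 [-0.966  0.259 -0.001]]
shift cm [-0.    1.08  0.04]
jaw yaw 165.02 turn deg about +world z 0.08 (spin rad = -0.0014)
F tool [ 1.79913983 -8.70722447 -0.19353439]
```

Request:
move_arm --commands '[[[0, 0.4, 0, 0], [0, 0.3, 0, 0], [0, 0.2, 0, 0], [0, 0, 0, 0], [0, 0, 0, 0]]]'

```text
clock: 9.05
tool_pos: [0.4702, 0.1014, 0.1985]
orientation: [-107.6, 89.9, 57.4]
force: [1.9, 8.5, -2.4]
opening: 0.0338
```

Request:
move_arm --commands '[[[0, 0.1, 0, 0], [0, 0.1, 0, 0], [0, 0, 0, 0], [0, 0, 0, 0]]]'

```text
clock: 9.45
tool_pos: [0.4698, 0.0996, 0.1986]
orientation: [-107.9, 89.9, 57.2]
force: [1.9, 8.3, -1.5]
opening: 0.0337
```

Request:
move_arm --commands '[[[0, 0.1, 0, 0], [0, 0, 0, 0], [0, 0, 0, 0]]]'

```text
clock: 9.75
tool_pos: [0.4696, 0.0989, 0.1985]
orientation: [-105.8, 89.8, 59.2]
force: [2.6, 10.2, -3.1]
opening: 0.0337
```

Request:
move_arm --commands '[[[0, 0.1, 0, 0], [0, 0, 0, 0], [0, 0, 0, 0]]]'

```text
clock: 10.05
tool_pos: [0.4697, 0.0989, 0.1986]
orientation: [-104.8, 89.7, 60.2]
force: [3.5, 13.2, -4.4]
opening: 0.0337
```

The force is now rising and the position has stopped changing, so this is the hard stop. I'll verify with pictures.

```bash
python3 - <<'E'
from h import *
o=get_obs(); c=wcal(o); R=Rt(o); piv=np.array([.5455,.392]); l=o['tool_pos'][:2]+.001*R[:2,2]
print('lamp bearing',np.degrees(np.arctan2(*(l-piv)[::-1])),np.hypot(*(l-piv)),'F tool',R.T@o['force'])
save('wrist','w3'); save('top','t3'); save('side','s3')
a=cv2.imread('pics/s3.png')[180:350,130:330]; b=cv2.imread('pics/t3.png')[100:280,60:400]; w=cv2.imread('pics/w3.png')
z=np.zeros((600,800,3),np.uint8); z[:300,:353]=cv2.resize(a,(353,300),interpolation=3); z[300:,:400]=cv2.resize(w,(400,300)); z[:212,400:]=cv2.resize(b,(400,212))
cv2.imwrite('pics/c3.png',z)
E
```

```text
lamp bearing -104.69141789604039 0.30278649654366363 F tool [  4.50736465 -13.64082192   0.0547208 ]
```

View pics/c3.png

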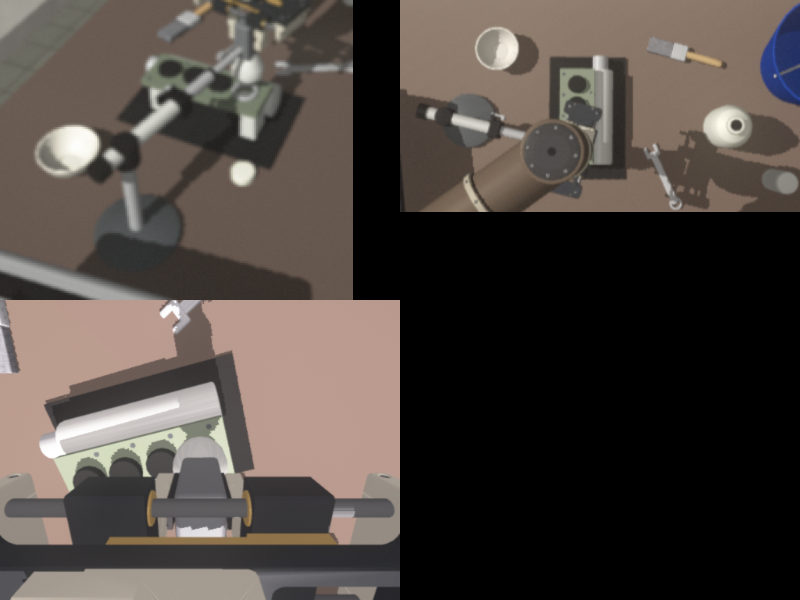

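The pictures show both tubes fully out and the lamp over the sleeve port (side crop about (248,85)), with the bystanders where they were. Handing in.

```bash
python3 -c "
from h import *
print(close_job()); o=get_obs(); print(o['tool_pos'],o['force'],o['opening'])"
```

```text
the job is handed in; nothing more can be done
None
the job is handed in; nothing more can be done
```

The lamp is now held, fully drawn out, over the open port, and the job is handed in; no verdict was reported.

**What I did:** I pushed the arm round from the side without touching the button, about 28° anticlockwise, until it lined up with the sleeved port nearest the robot. Then I gripped the block, which pressed the button (opening 33.5 mm). I drew the telescope straight out past the first stop to the second, at about 10 s on the clock against the 38 s limit.

**Last checks:**
- **Aim:** the lamp's bearing is −104.7° from the pivot. The sleeve measured −104.9°, with individual readings from −104.3° to −105.0°.
- **Extension:** the lamp grip is 0.303 m from the swivel axis, of which up to 3 mm is my grip sitting slightly outward of the block's centre. The last 1 mm pull moved nothing while the pull rose from about 8.7 N to 13.6 N, which fits the hard stop.
- **Grip:** the opening was 33.7 mm, so the button was still pressed, with almost no sideways load.
- **Surroundings:** the cap, bowl, wrench, brush, jug and can looked undisturbed in the last pictures.

No check failed. The top and wrist cameras put the sleeve about 4 mm apart, which is within what their calibration allows. I could not read the state again after handing in, so the final second of holding is unchecked.

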